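Shut the warming cabinet

ROBOT

A 6-joint arm with a two-finger parallel gripper is mounted at the origin on the work surface. World frame = base frame: x ahead of the robot, y to its left, z up, the work surface at z = 0. Lengths are in mm, angles in rad, forces in N, time in s.
With the tool pointing down it reaches from about 275 to 750 mm from the base axis. Payload 10.2 kg.
Tool frame: the origin (TCP) lies on the centre line of the jaws, within the pads' length; the fingertips stand 17 mm ahead of it and the grasp point (between the pads) lies 2 mm behind it; z points along the fingers, y is the line along which they close (so a half turn about z gives the same grasp; the last joint's range is limited). The gripper opens to 85 mm and grips with 20 to 120 N. Pads are 22 mm wide; open, the fingers measure 114 mm over their backs; the gripper's body (76 mm by 85 mm) begins 54 mm behind the grasp point. The pads swing forward as they close: fully open they stand 13 mm farther back than shut.
Start: joints at [-1.39, 0.313, 1.498, -0, 1.331, -0.223], TCP at [206.269, -482.788, 248.294] pointing down, gripper open.
Joint ranges: [-2.94, 2.94], [-0.97, 2.17], [0.19, 2.56], [-1.23, 4.37], [0.02, 3.11], [-2.88, 2.88]. Speed limits (rad/s): [2.39, 2.39, 3.01, 3.14, 3.14, 3.14].

INTERFACE

Orientations are given as a unit quaternion [w, x, y, z].
In Python, from rig import ctrl gives the robot as it stands. The module is installed in compiled form; this text tells all that it offers.
- The arm moves only by the shell command python3 -m jog 'ROWS' [FORCE]. ROWS is JSON, a list of rows, each an object with "delta_pos": the shift along the world's x, y, z in mm, a list of three; "angular": the turn, a rotation vector about the world's x, y, z in rad, a list of three; "fingers": the opening, from 0 (shut) to 1 (fully open). In form: [{"delta_pos": [tx, ty, tz], "angular": [rx, ry, rz], "fingers": fingers}, ...]. A call has 1 to 10 rows; each row is the pose to reach, as a shift and turn from the pose commanded when the call began; what a row does not reach only later rows make up. A row lasts 1/8 s, in which the tool goes at most 62.5 mm and 10.7 degrees, less where a joint would pass 70% of its speed; a pose out of reach is approached as far as the arm can. A call with a gripper value outside its range is refused whole. The fingers move at their own pace and stop on an object; FORCE is the grip in N (left out, the last holds). Time passes only in rows, so rows that repeat a pose let the fingers close. It gives the time, the measured TCP pose, the force, the opening and the grip force at its end, in the units of the state.
- ctrl.sense(): the state, without advancing time (a new reading comes with each control period).
- ctrl.capture(name): name is "side" or "top"; returns a dict with "pixels" (400x640x3 uint8, blue, green, red), "fx", "fy", "cx", "cy" (pixels), "R" (3x3) and "t" (3): a world point X has camera coordinates R X + t. Camera axes: x right, y down, z forward; pixel columns grow to the right and rows downward; lengths in mm; the calibration is good to about 2 mm. A picture is of the moment at which its call begins. There is no depth.
- ctrl.finish_job(): hands the job in; it is judged then, once.
The state is a dict: "time_s": time; "joints": joint angles; "dq": joint speeds; "tau": joint torques, N m; "eef_pos": TCP position; "ee_rot": TCP orientation; "force": force on the tool from outside, world axes, zero at the start; "wrist_torque": the same for the moment, N m; "grip_width": opening from 0.0 (shut) to 1.0 (fully open); "grip_force": force on a finger pad.
Only numpy, scipy, OpenCV 4.12 (cv2) and the standard library are available. Lean on these libraries where they do the work, as an engineer would, in place of code of your own. Each camera call takes 0.05 s, during which the arm holds its last target. There are 200 camera calls.

TASK

The shelf of the small warming cabinet has been left pulled out with the test phantom standing on it. Ease the shelf fully home, gently against its stop, with the phantom still standing on it, then swing the door shut and press it gently until its spring latch snaps behind the keeper and the door stays shut by itself. Do not slam the door, never press on it with more than about 25 N, and leave the bottle, the jar and the tray where they are.

Things in the scene. Friction and masses are not known exactly. Their poses are not given: they have to be found in the camera images.
- cabinet: White bench warming cabinet, 300 mm wide, 280 deep, 185 high, fixed. Origin on the bench under the middle of its front face; x points into it from its open front, z up, y along the front from the hinge side (-y) to the latch side (+y). Opening: y -100 to 100 mm, z 40 to 155 mm; a springy black rubber seal round it stands 13 mm off the front face.
- shelf (a joint): Pull-out shelf, m: 0 = fully home against its hard stop; grows as it comes out along the cabinet's -x, up to 0.13. It drags with about 3 N and stays where it is left. The door cannot shut before it is in.
- shelf_tray: The aluminium shelf. Origin: middle of the top edge of its upright front panel, on the outer face (the face to push). Axes as the cabinet's. Panel 150 mm wide, 6 mm thick, from z = 42 to 88 mm above the bench; the plate behind it, on which the phantom stands, is at z = 58 mm. When home, the outer face is 6 mm inside the cabinet's front face.
- door (a joint): Hinge angle, rad: 0 = shut; grows as it opens (1.57 = straight out). Swings freely (about 1 N) to about 0.08, then the bolt's bevel rides on the keeper and the seal pushes back. Near 0, at an angle that differs by 0.006 either way from cabinet to cabinet, the bolt snaps behind the keeper. Hard stop at -0.014. Let go unlatched it springs back beyond 0.03; latched it rests at -0.006 to 0.014.
- door_panel: White door, 250 mm from hinge to free edge, 24 mm thick, z = 30 to 170 mm. Origin on the vertical hinge axis (cabinet x = -16 mm, y = -130 mm), in the panel's mid-plane, at its top edge; y points to the free edge, x from outer to inner face. Passing the latch takes 11 to 18 N on the outer face 190 mm from the hinge. A bow handle stands 40 mm off it below z = 100 mm.
- door_corner (a point): Top corner of the door's free edge, on the outer face. A brass sprung bolt, z = 87 to 113 mm, bevelled on the cabinet's side, stands 12 mm out of this edge; the steel keeper that catches it is on the cabinet's face beside the door (cabinet y = 124 to 150 mm, 33 mm off the face).
- phantom: Clear cylinder with orange top, 48 mm diameter, 55 mm high, 0.12 kg, standing loose on the shelf. Origin at the centre of its underside, z up
- agent_bottle: Bystander: amber bottle, 58 mm diameter, 120 mm high; origin under its centre
- jar: Bystander: white jar with blue cap, 60 mm diameter, 75 mm high; origin under its centre
- tray: Bystander: flat steel tray, 100 x 160 x 25 mm; origin under its centre
Things that resemble listed ones, but are neither listed nor needed, are in the scene too. Of the things that look like the phantom, the smallest one is meant.

How it is judged (in metres and radians):
On the way, in this order (a step that is already met when the one before it is completed fails the run):
1. the shelf is fully home (within 4 mm) while the door is still open (value of joint shelf below 0.004 m and value of joint door above 0.3 rad), for 0.2 s.
2. the door is shut (within 0.02 rad) (value of joint door below 0.02 rad), for 0.2 s.
At the end, for the whole second after the job is handed in: The door stays shut on its latch with nothing touching it (hinge angle under 0.02 rad; unlatched it would spring open beyond that), the shelf is home within 4 mm, and the phantom stands upright and still on the shelf inside the cabinet (value of joint door below 0.02 rad and value of joint shelf below 0.004 m and angle between phantom's own z axis and vertical below 0.1 rad and z of phantom in the frame of cabinet above 0.05 m and x of phantom in the frame of cabinet above 0.02 m and linear speed of phantom below 0.02 m/s).
It fails at once if the door is pressed with more than 25 N (contact force between any of the fingers, the arm and door_panel above 25 N).
It fails at once if the shelf is rammed with more than 40 N (contact force between any of the fingers, the arm and shelf_tray above 40 N).
It fails at once if the door is slammed: it travels faster than 0.8 rad/s over the last 0.25 rad before it shuts (velocity of joint door below -0.8 rad/s and value of joint door below 0.25 rad).
It fails at once if the phantom tips by more than 0.3 rad (angle between phantom's own z axis and vertical above 0.3 rad).
It fails at once if a bystander is moved by more than 30 mm (distance of any of agent_bottle, jar, tray from where it was at the start of the episode above 0.03 m).
It also fails if it takes over 54 s, if anything falls off the work surface, if the arm or the gripper's body presses on something with over 40 N, if the wrist force passes 120 N, or if a joint passes its speed limit or range.

## Working session

There is one attempt and no reset: what is moved stays moved. The work goes in short steps, Python scripts to look and compute and a shell command to move; the robot and the scene stay as the last step left them, time stands still between calls to the robot, and variables do not carry over. Pictures are saved under pics/ and viewed, at most 13 in all, crops included, and the job is handed in when it is done.

```bash
mkdir -p pics; python3 - <<'E'
from rig import ctrl
import cv2,numpy as np
for n in("side","top"):
    c=ctrl.capture(n);cv2.imwrite(f"pics/{n}0.png",c["pixels"])
    np.savez(f"{n}.npz",**{k:np.array(c[k]) for k in("fx","fy","cx","cy","R","t")})
    R=np.array(c["R"]);t=np.array(c["t"]);print(n,c["fx"],c["cx"],c["cy"],"cam",-R.T@t,"fwd",R[2])
s=ctrl.sense();print(s["time_s"],s["eef_pos"],s["ee_rot"],s["force"])
E
```

```text
side 456.54359411665894 316.94533104019405 201.66947713666178 cam [1523.35681939  236.54604733  876.8951656 ] fwd [-0.78208295 -0.09684136 -0.61560378]
top 499.4560856092542 318.59918681063476 199.45255456865584 cam [ 404.30677854   98.80240094 1395.72113136] fwd [ 0.13908785  0.02276904 -0.99001825]
0.1 [ 206.22766841 -482.59318167  247.81454848] [-5.48759967e-04  9.79687889e-01  2.00527653e-01  5.52217819e-06] [-0.27619559  0.80987768 -0.02184014]
```

View pics/side0.png

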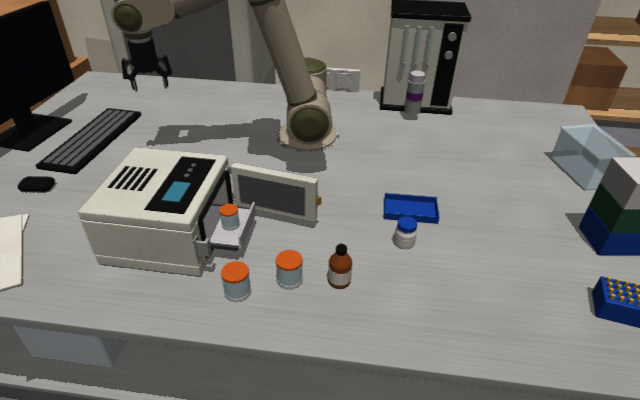

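View pics/top0.png

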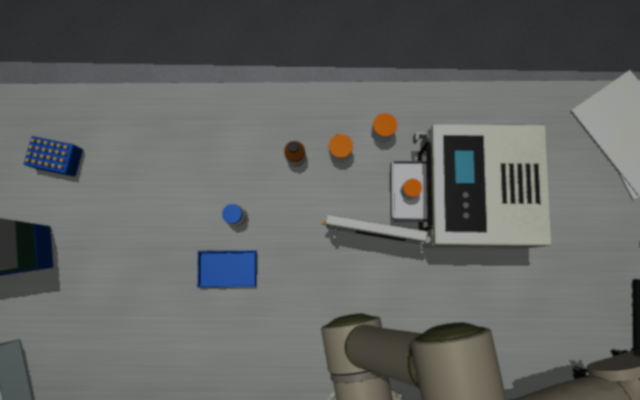

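The side view shows the cabinet at about (160,210), the door open, the phantom at (229,215) on the shelf, and larger look-alikes at (236,280) and (289,268). In the top view the opening faces image-left (world +y). The door runs from (427,237) to (327,220), and the shelf panel is at x≈392.

```bash
python3 - <<'E'
import cv2
a=cv2.imread("pics/top0.png")[105:255,270:470]
cv2.imwrite("pics/top0c.png",cv2.resize(a,None,fx=4,fy=4,interpolation=cv2.INTER_CUBIC))
a=cv2.imread("pics/side0.png")[140:290,180:380]
cv2.imwrite("pics/side0c.png",cv2.resize(a,None,fx=4,fy=4,interpolation=cv2.INTER_CUBIC))
E
```

```text
(no output)
```

View pics/top0c.png

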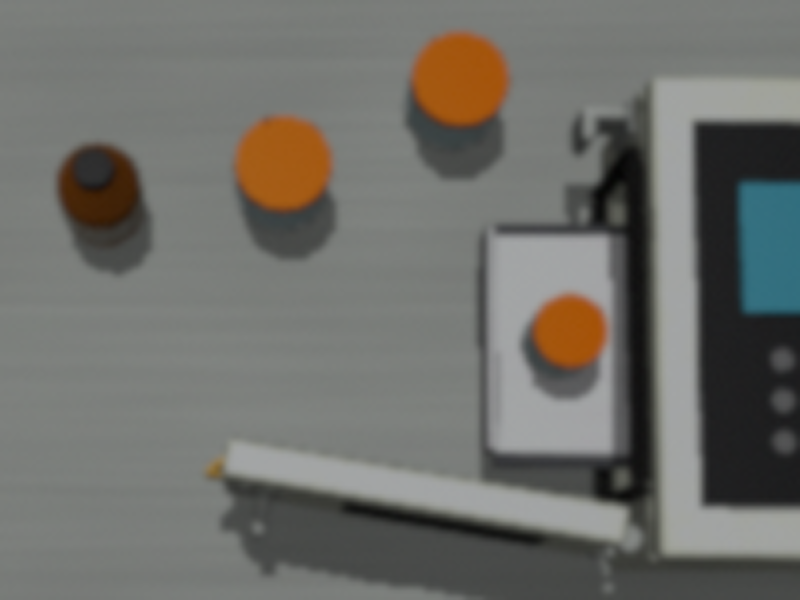

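View pics/side0c.png

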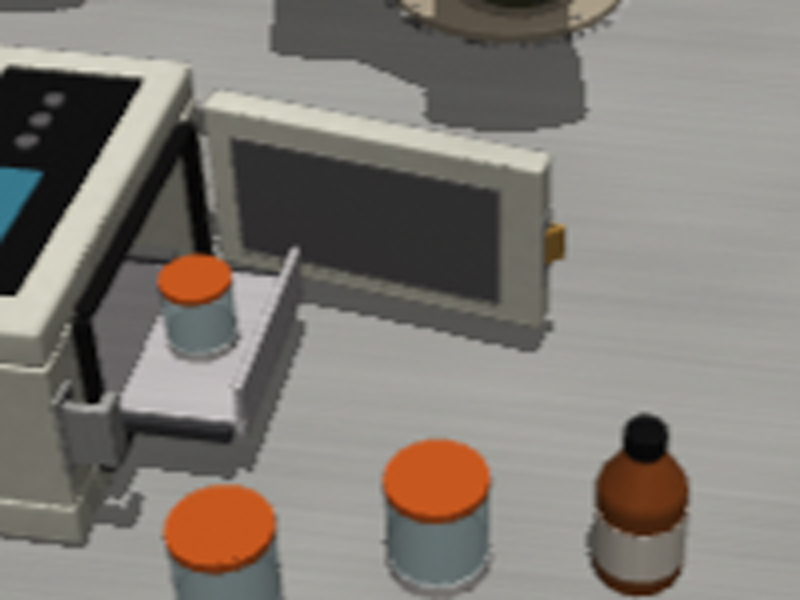

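```bash
cat > h.py <<'E'
import numpy as np
def ray(n,u,v,z):
    c=np.load(f"{n}.npz");d=c["R"].T@np.array([(u-c["cx"])/c["fx"],(v-c["cy"])/c["fy"],1]);o=-c["R"].T@c["t"]
    return o+d*(z-o[2])/d[2]
E
python3 - <<'E'
from h import *
T=lambda u,v:(270+u/4,105+v/4)
S=lambda u,v:(180+u/4,140+v/4)
for n,p,z in[("cab far",(652,78),185),("cab near",(660,553),185),("door free in",(232,440),170),("door free out",(225,477),170),("hinge in",(630,507),170),("hinge out",(612,543),170),("panel far",(488,228),88),("panel near",(490,455),88),("phantom",(569,330),113),("la1",(283,163),75),("la2",(461,79),75),("bottle",(95,167),120),("keeper",(577,130),110)]:
    print(n,ray("top",*T(*p),z).round())
for n,p,z in[("cab far",(48,358),185),("cab near",(190,68),185),("door free in",(550,155),170),("hinge in",(208,92),170),("panel near",(296,250),88),("panel far",(237,387),88),("phantom",(195,279),113),("la1",(437,480),75),("bottle",(646,425),120)]:
    print("S",n,ray("side",*S(*p),z).round())
E
```

```text
cab far [ 763. -158.  185.]
cab near [ 468. -154.  185.]
door free in [538. 104. 170.]
door free out [515. 108. 170.]
hinge in [ 497. -139.  170.]
hinge out [ 475. -128.  170.]
panel far [689. -66.  88.]
panel near [537. -65.  88.]
phantom [ 616. -114.  113.]
la1 [737.  70.  75.]
la2 [795. -52.  75.]
bottle [723. 194. 120.]
keeper [ 750. -123.  110.]
S cab far [ 790. -139.  185.]
S cab near [ 482. -147.  185.]
S door free in [526. 113. 170.]
S hinge in [ 487. -134.  170.]
S panel near [552. -61.  88.]
S panel far [695. -64.  88.]
S phantom [ 623. -110.  113.]
S la1 [745.  75.  75.]
S bottle [725. 199. 120.]
```

```bash
python3 -m jog '[{"delta_pos":[0,0,50],"angular":[0,0,0],"fingers":1},{"delta_pos":[40,45,60],"angular":[0,0,-0.1],"fingers":1},{"delta_pos":[75,90,60],"angular":[0,0,-0.2],"fingers":1},{"delta_pos":[110,135,60],"angular":[0,0,-0.3],"fingers":1},{"delta_pos":[145,180,60],"angular":[0,0,-0.4],"fingers":1},{"delta_pos":[180,225,60],"angular":[0,0,-0.404],"fingers":1},{"delta_pos":[215,270,60],"angular":[0,0,-0.404],"fingers":1},{"delta_pos":[250,315,60],"angular":[0,0,-0.404],"fingers":1},{"delta_pos":[285,360,60],"angular":[0,0,-0.404],"fingers":1},{"delta_pos":[320,405,60],"angular":[0,0,-0.404],"fingers":1}]'
python3 -m jog '[{"delta_pos":[30,40,0],"angular":[-0.1,0,0],"fingers":1},{"delta_pos":[60,80,0],"angular":[-0.2,0,0],"fingers":1},{"delta_pos":[87,118,0],"angular":[-0.3,0,0],"fingers":1},{"delta_pos":[87,118,0],"angular":[-0.3,0,0],"fingers":1},{"delta_pos":[87,118,0],"angular":[-0.3,0,0],"fingers":1}]'
python3 -c "
from rig import ctrl;s=ctrl.sense();print(s['eef_pos'],s['ee_rot'],s['joints'],s['force'])"
```

```text
time_s: 1.35
eef_pos: [527.1, -76.0, 308.1]
ee_rot: [-0.0, 1.0, -0.0, -0.0]
force: [-0.6, -0.7, -0.1]
grip_width: 1.001
grip_force: 0.0
time_s: 1.98
eef_pos: [613.1, 39.9, 307.9]
ee_rot: [0.149, 0.989, -0.0, -0.0]
force: [0.5, -0.4, 0.4]
grip_width: 1.002
grip_force: 0.0
[613.07414945  39.92315887 307.8943001 ] [ 1.49273790e-01  9.88795791e-01 -2.11212865e-05 -4.68596653e-04] [-0.00984109  0.5136713   1.07975356 -0.29974818  1.5472043   1.56797691] [ 0.50140903 -0.35562403  0.43836535]
```

```bash
python3 -m jog '[{"delta_pos":[0,0,-50],"angular":[0,0,0],"fingers":1},{"delta_pos":[0,0,-100],"angular":[0,0,0],"fingers":1},{"delta_pos":[0,0,-150],"angular":[0,0,0],"fingers":1},{"delta_pos":[0,0,-200],"angular":[0,0,0],"fingers":1},{"delta_pos":[0,0,-230],"angular":[0,0,0],"fingers":1},{"delta_pos":[0,0,-251],"angular":[0,0,0],"fingers":1},{"delta_pos":[0,0,-251],"angular":[0,0,0],"fingers":1}]'
python3 - <<'E'
from rig import ctrl
import cv2
a=ctrl.capture("side")["pixels"][100:300,150:420]
cv2.imwrite("pics/s1.png",cv2.resize(a,None,fx=2.9,fy=2.9,interpolation=cv2.INTER_CUBIC))
E
```

```text
time_s: 2.85
eef_pos: [612.8, 39.4, 56.8]
ee_rot: [0.149, 0.989, -0.001, -0.001]
force: [0.6, 0.1, -0.7]
grip_width: 1.003
grip_force: 0.0
```

View pics/s1.png

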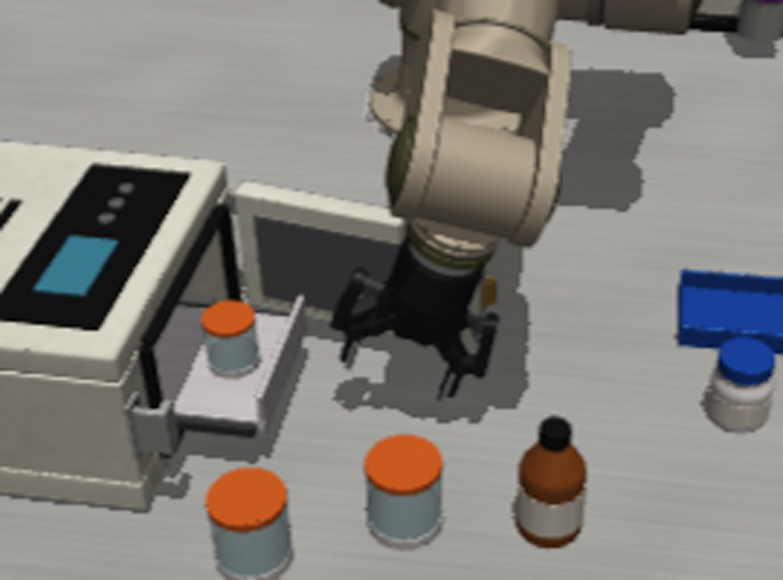

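The knuckle of the -y finger bulges at about (338,320), roughly level with or ahead of its tip at (348,365). I'll close the fingers and tilt further, so the tips clearly lead.

```bash
python3 -m jog '[{"delta_pos":[0,0,12],"angular":[-0.15,0,0],"fingers":0},{"delta_pos":[0,0,12],"angular":[-0.3,0,0],"fingers":0},{"delta_pos":[0,0,12],"angular":[-0.45,0,0],"fingers":0},{"delta_pos":[0,0,12],"angular":[-0.6,0,0],"fingers":0},{"delta_pos":[0,0,12],"angular":[-0.6,0,0],"fingers":0},{"delta_pos":[0,-20,12],"angular":[-0.6,0,0],"fingers":0},{"delta_pos":[0,-40,12],"angular":[-0.6,0,0],"fingers":0},{"delta_pos":[0,-55,12],"angular":[-0.6,0,0],"fingers":0},{"delta_pos":[0,-55,12],"angular":[-0.6,0,0],"fingers":0}]'
python3 - <<'E'
from rig import ctrl
import cv2
a=ctrl.capture("side")["pixels"][100:300,150:420]
cv2.imwrite("pics/s2.png",cv2.resize(a,None,fx=2.9,fy=2.9,interpolation=cv2.INTER_CUBIC))
print(ctrl.sense()["joints"])
E
```

```text
time_s: 4.03
eef_pos: [613.2, -16.6, 69.7]
ee_rot: [0.435, 0.901, -0.001, -0.0]
force: [0.2, 0.3, -0.3]
grip_width: 0.004
grip_force: 0.0
[ 0.08816294  0.85843004  1.3583275  -0.96635533  1.24654728  2.1466441 ]
```

View pics/s2.png

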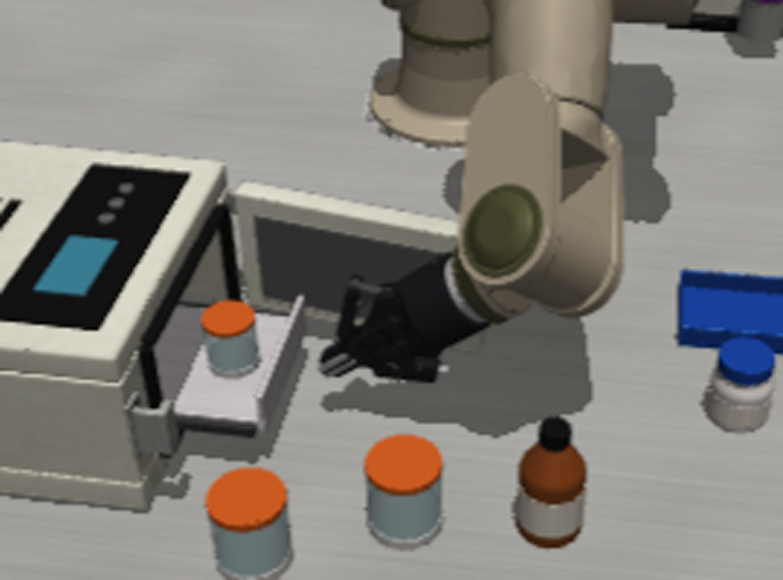

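The closed tips at (325,365) sit in front of the panel's outer face, with nothing else close.

```bash
python3 -m jog '[{"delta_pos":[0,-8,0],"angular":[0,0,0],"fingers":0},{"delta_pos":[0,-14,0],"angular":[0,0,0],"fingers":0},{"delta_pos":[0,-18,0],"angular":[0,0,0],"fingers":0},{"delta_pos":[0,-22,0],"angular":[0,0,0],"fingers":0},{"delta_pos":[0,-26,0],"angular":[0,0,0],"fingers":0},{"delta_pos":[0,-30,0],"angular":[0,0,0],"fingers":0},{"delta_pos":[0,-34,0],"angular":[0,0,0],"fingers":0},{"delta_pos":[0,-38,0],"angular":[0,0,0],"fingers":0},{"delta_pos":[0,-42,0],"angular":[0,0,0],"fingers":0},{"delta_pos":[0,-46,0],"angular":[0,0,0],"fingers":0}]'
python3 -m jog '[{"delta_pos":[0,-5,0],"angular":[0,0,0],"fingers":0},{"delta_pos":[0,-10,0],"angular":[0,0,0],"fingers":0},{"delta_pos":[0,-15,0],"angular":[0,0,0],"fingers":0},{"delta_pos":[0,-20,0],"angular":[0,0,0],"fingers":0},{"delta_pos":[0,-25,0],"angular":[0,0,0],"fingers":0},{"delta_pos":[0,-30,0],"angular":[0,0,0],"fingers":0},{"delta_pos":[0,-35,0],"angular":[0,0,0],"fingers":0},{"delta_pos":[0,-40,0],"angular":[0,0,0],"fingers":0},{"delta_pos":[0,-44,0],"angular":[0,0,0],"fingers":0},{"delta_pos":[0,-48,0],"angular":[0,0,0],"fingers":0}]'
```

```text
time_s: 5.32
eef_pos: [613.2, -61.0, 69.3]
ee_rot: [0.435, 0.9, -0.0, 0.0]
force: [-1.0, 2.8, 0.6]
grip_width: 0.006
grip_force: 1.3
time_s: 6.58
eef_pos: [613.2, -109.0, 69.2]
ee_rot: [0.435, 0.9, -0.0, -0.0]
force: [-3.0, 2.3, -0.6]
grip_width: -0.002
grip_force: 1.3
```

```bash
python3 -m jog '[{"delta_pos":[0,-4,0],"angular":[0,0,0],"fingers":0},{"delta_pos":[0,-8,0],"angular":[0,0,0],"fingers":0},{"delta_pos":[0,-12,0],"angular":[0,0,0],"fingers":0},{"delta_pos":[0,-15,0],"angular":[0,0,0],"fingers":0},{"delta_pos":[0,-18,0],"angular":[0,0,0],"fingers":0},{"delta_pos":[0,-20,0],"angular":[0,0,0],"fingers":0}]'
python3 -m jog '[{"delta_pos":[0,-1,0],"angular":[0,0,0],"fingers":0},{"delta_pos":[0,-2,0],"angular":[0,0,0],"fingers":0},{"delta_pos":[0,-3,0],"angular":[0,0,0],"fingers":0}]'
python3 -m jog '[{"delta_pos":[0,-1,0],"angular":[0,0,0],"fingers":0},{"delta_pos":[0,-2,0],"angular":[0,0,0],"fingers":0},{"delta_pos":[0,-3,0],"angular":[0,0,0],"fingers":0}]'
```

```text
time_s: 7.32
eef_pos: [613.3, -129.0, 69.3]
ee_rot: [0.435, 0.9, -0.0, 0.0]
force: [-1.9, 2.8, -0.2]
grip_width: -0.001
grip_force: 1.3
time_s: 7.7
eef_pos: [613.3, -131.8, 69.3]
ee_rot: [0.435, 0.9, -0.0, 0.0]
force: [-2.2, 3.0, -1.0]
grip_width: 0.003
grip_force: 1.3
time_s: 8.07
eef_pos: [613.3, -134.9, 69.3]
ee_rot: [0.435, 0.9, -0.0, 0.0]
force: [-1.5, 2.4, 0.1]
grip_width: 0.004
grip_force: 1.3
```

```bash
for i in 1 2 3; do :; done; python3 -m jog '[{"delta_pos":[0,-1,0],"angular":[0,0,0],"fingers":0},{"delta_pos":[0,-2,0],"angular":[0,0,0],"fingers":0}]'|grep -E "pos|force:"
python3 -m jog '[{"delta_pos":[0,-1,0],"angular":[0,0,0],"fingers":0},{"delta_pos":[0,-2,0],"angular":[0,0,0],"fingers":0}]'|grep -E "pos|force:"
```

```text
eef_pos: [613.3, -136.9, 69.3]
force: [-1.6, 2.6, -0.4]
grip_force: 1.3
eef_pos: [613.3, -138.8, 69.3]
force: [-2.3, 2.6, 0.1]
grip_force: 1.3
```

```bash
python3 -m jog '[{"delta_pos":[0,-1,0],"angular":[0,0,0],"fingers":0},{"delta_pos":[0,-2,0],"angular":[0,0,0],"fingers":0}]'|grep -E "pos|force:"
python3 -m jog '[{"delta_pos":[0,-1,0],"angular":[0,0,0],"fingers":0},{"delta_pos":[0,-2,0],"angular":[0,0,0],"fingers":0}]'|grep -E "pos|force:"
```

```text
eef_pos: [613.3, -140.9, 69.3]
force: [-1.4, 2.4, -0.3]
grip_force: 1.3
eef_pos: [613.3, -142.9, 69.3]
force: [-2.4, 2.5, -0.7]
grip_force: 1.3
```

```bash
python3 -m jog '[{"delta_pos":[0,-1,0],"angular":[0,0,0],"fingers":0},{"delta_pos":[0,-2,0],"angular":[0,0,0],"fingers":0}]'|grep -E "pos|force:"
python3 -m jog '[{"delta_pos":[0,-1,0],"angular":[0,0,0],"fingers":0},{"delta_pos":[0,-2,0],"angular":[0,0,0],"fingers":0}]'|grep -E "pos|force:"
```

```text
eef_pos: [613.3, -144.2, 69.3]
force: [-4.4, 12.4, 2.4]
grip_force: 6.0
eef_pos: [613.3, -144.6, 69.3]
force: [-7.2, 23.9, 6.3]
grip_force: 11.9
```

```bash
python3 - <<'E'
from rig import ctrl
import cv2
a=ctrl.capture("side")["pixels"][140:290,170:370]
b=ctrl.capture("top")["pixels"][105:255,270:470]
f=lambda a:cv2.resize(a,None,fx=4,fy=3.9,interpolation=cv2.INTER_CUBIC)[:, :]
cv2.imwrite("pics/s3.png",cv2.resize(cv2.hconcat([a,b]),None,fx=2,fy=2,interpolation=cv2.INTER_CUBIC))
E
```

```text
(no output)
```

View pics/s3.png

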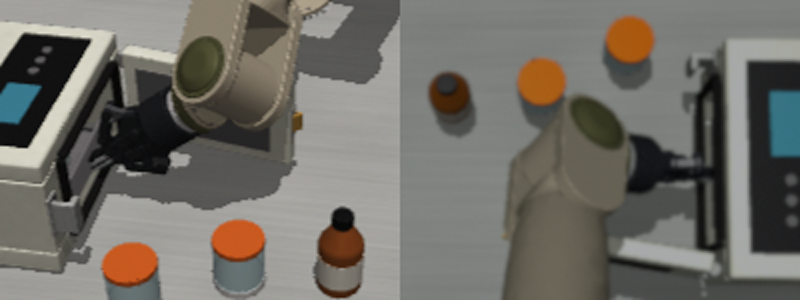

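The push hit the hard stop: the force rose from 2.5 to 24 N over less than 1 mm, and the picture shows the shelf inside the opening. Next I back off and go over to the door's outer side.

```bash
python3 -m jog '[{"delta_pos":[0,6,0],"angular":[0,0,0],"fingers":0},{"delta_pos":[0,40,0],"angular":[0,0,0],"fingers":0},{"delta_pos":[0,95,0],"angular":[0,0,0],"fingers":0},{"delta_pos":[0,145,10],"angular":[0,0,0],"fingers":0},{"delta_pos":[0,170,60],"angular":[0.15,0,0],"fingers":0},{"delta_pos":[0,190,115],"angular":[0.3,0,0],"fingers":0},{"delta_pos":[0,200,170],"angular":[0.45,0,0],"fingers":0},{"delta_pos":[0,200,220],"angular":[0.6,0,0],"fingers":0},{"delta_pos":[0,200,240],"angular":[0.75,0,0],"fingers":0},{"delta_pos":[0,200,240],"angular":[0.9,0,0],"fingers":0}]'
python3 -m jog '[{"delta_pos":[-15,0,0],"angular":[0,0,0.18],"fingers":0},{"delta_pos":[-30,0,0],"angular":[0,0,0.36],"fingers":0},{"delta_pos":[-50,0,0],"angular":[0,0,0.54],"fingers":0},{"delta_pos":[-70,0,0],"angular":[0,0,0.72],"fingers":0},{"delta_pos":[-90,0,0],"angular":[0,0,0.9],"fingers":0},{"delta_pos":[-110,0,0],"angular":[0,0,1.08],"fingers":0},{"delta_pos":[-130,0,0],"angular":[0,0,1.26],"fingers":0},{"delta_pos":[-145,0,0],"angular":[0,0,1.44],"fingers":0},{"delta_pos":[-160,0,0],"angular":[0,0,1.5],"fingers":0},{"delta_pos":[-160,0,0],"angular":[0,0,1.5],"fingers":0}]'
python3 -c "
from rig import ctrl;s=ctrl.sense();print(s['joints'])"
```

```text
time_s: 10.92
eef_pos: [613.9, 52.7, 312.3]
ee_rot: [-0.002, 1.0, -0.0, 0.003]
force: [0.1, -0.3, -0.8]
grip_width: 0.0
grip_force: 0.0
time_s: 12.18
eef_pos: [453.1, 52.9, 309.9]
ee_rot: [0.001, 0.732, 0.681, 0.0]
force: [0.0, -0.7, 1.0]
grip_width: 0.002
grip_force: 0.0
[-1.41195769e-01  1.17451497e-01  1.58022292e+00 -7.61637265e-04
  1.44251376e+00 -6.90837593e-02]
```

```bash
python3 -m jog '[{"delta_pos":[-5,0,0],"angular":[0,0,0.18],"fingers":0},{"delta_pos":[-5,0,0],"angular":[0,0,0.36],"fingers":0},{"delta_pos":[-5,0,-20],"angular":[0,0,0.54],"fingers":0},{"delta_pos":[-5,0,-50],"angular":[0,0,0.72],"fingers":0},{"delta_pos":[-5,0,-80],"angular":[0,0,0.9],"fingers":0},{"delta_pos":[-5,0,-110],"angular":[0,0,1.08],"fingers":0},{"delta_pos":[-5,0,-140],"angular":[0,0,1.26],"fingers":0},{"delta_pos":[-5,0,-160],"angular":[0,0,1.44],"fingers":0},{"delta_pos":[-5,0,-175],"angular":[0,0,1.47],"fingers":0},{"delta_pos":[-5,0,-175],"angular":[0,0,1.47],"fingers":0}]'
python3 - <<'E'
from rig import ctrl
import cv2
a=ctrl.capture("side")["pixels"][100:290,150:370]
b=ctrl.capture("top")["pixels"][105:295,270:490]
cv2.imwrite("pics/s4.png",cv2.resize(cv2.hconcat([a,b]),None,fx=1.8,fy=1.8,interpolation=cv2.INTER_CUBIC))
E
```

```text
time_s: 13.42
eef_pos: [448.4, 53.0, 133.6]
ee_rot: [-0.001, 0.087, 0.996, -0.0]
force: [-0.2, 0.2, -0.1]
grip_width: 0.001
grip_force: 0.0
```

View pics/s4.png

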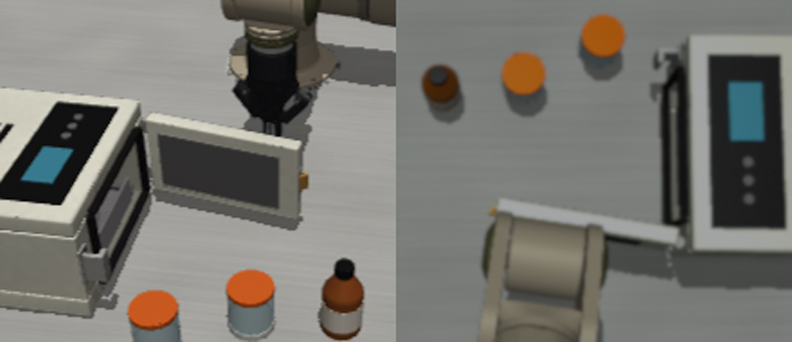

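The shelf is fully in, and the tool stands on the robot side of the open door, clear of it. Now I work out the arc.

```bash
python3 - <<'E'
import numpy as np
from rig import ctrl
p=np.array(ctrl.sense()["eef_pos"])[:2]
for th in[1.45,1.35,1.3,1.25,1.2,1.15,1.1,1.05,1,.95,.9,.85,.8,.75,.7,.65,.6,.55,.5,.45,.4,.35,.3,.25,.2,.17,.14,.12,.1,.08,.06,.04,.02,0,-.01]:
    c,s=np.cos(th),np.sin(th)
    q=np.array([485,-138])+185*np.array([c,s])+23*np.array([-s,c]);print(th,(q-p).round(),round(th-1.4,2))
E
```

```text
1.45 [36. -5.] 0.05
1.35 [54. -5.] -0.05
1.3 [63. -7.] -0.1
1.25 [73. -8.] -0.15
1.2 [ 82. -10.] -0.2
1.15 [ 91. -13.] -0.25
1.1 [100. -16.] -0.3
1.05 [108. -19.] -0.35
1 [117. -23.] -0.4
0.95 [125. -27.] -0.45
0.9 [133. -32.] -0.5
0.85 [141. -37.] -0.55
0.8 [148. -42.] -0.6
0.75 [156. -48.] -0.65
0.7 [163. -54.] -0.7
0.65 [169. -61.] -0.75
0.6 [176. -68.] -0.8
0.55 [182. -75.] -0.85
0.5 [187. -82.] -0.9
0.45 [193. -90.] -0.95
0.4 [198. -98.] -1.0
0.35 [ 202. -106.] -1.05
0.3 [ 206. -114.] -1.1
0.25 [ 210. -123.] -1.15
0.2 [ 213. -132.] -1.2
0.17 [ 215. -137.] -1.23
0.14 [ 216. -142.] -1.26
0.12 [ 217. -146.] -1.28
0.1 [ 218. -150.] -1.3
0.08 [ 219. -153.] -1.32
0.06 [ 219. -157.] -1.34
0.04 [ 220. -161.] -1.36
0.02 [ 221. -164.] -1.38
0 [ 221. -168.] -1.4
-0.01 [ 221. -170.] -1.41
```

```bash
python3 -m jog '[{"delta_pos":[20,-2,0],"angular":[0,0,0],"fingers":0},{"delta_pos":[30,-4,0],"angular":[0,0,0],"fingers":0},{"delta_pos":[36,-5,0],"angular":[0,0,0],"fingers":0},{"delta_pos":[42,-5,0],"angular":[0,0,0],"fingers":0},{"delta_pos":[48,-5,0],"angular":[0,0,-0.03],"fingers":0},{"delta_pos":[54,-5,0],"angular":[0,0,-0.05],"fingers":0},{"delta_pos":[63,-7,0],"angular":[0,0,-0.1],"fingers":0},{"delta_pos":[73,-8,0],"angular":[0,0,-0.15],"fingers":0},{"delta_pos":[82,-10,0],"angular":[0,0,-0.2],"fingers":0},{"delta_pos":[91,-13,0],"angular":[0,0,-0.25],"fingers":0}]'
```

```text
time_s: 14.78
eef_pos: [539.6, 40.3, 134.2]
ee_rot: [-0.0, 0.21, 0.978, 0.0]
force: [-1.3, 0.7, 0.5]
grip_width: 0.001
grip_force: 0.0
```

```bash
python3 -m jog '[{"delta_pos":[9,-3,0],"angular":[0,0,-0.05],"fingers":0},{"delta_pos":[17,-6,0],"angular":[0,0,-0.1],"fingers":0},{"delta_pos":[26,-10,0],"angular":[0,0,-0.15],"fingers":0},{"delta_pos":[34,-14,0],"angular":[0,0,-0.2],"fingers":0},{"delta_pos":[42,-19,0],"angular":[0,0,-0.25],"fingers":0},{"delta_pos":[50,-24,0],"angular":[0,0,-0.3],"fingers":0},{"delta_pos":[57,-29,0],"angular":[0,0,-0.35],"fingers":0},{"delta_pos":[65,-35,0],"angular":[0,0,-0.4],"fingers":0},{"delta_pos":[72,-41,0],"angular":[0,0,-0.45],"fingers":0},{"delta_pos":[78,-48,0],"angular":[0,0,-0.5],"fingers":0}]'
python3 -m jog '[{"delta_pos":[7,-7,0],"angular":[0,0,-0.05],"fingers":0},{"delta_pos":[13,-14,0],"angular":[0,0,-0.1],"fingers":0},{"delta_pos":[18,-21,0],"angular":[0,0,-0.15],"fingers":0},{"delta_pos":[24,-29,0],"angular":[0,0,-0.2],"fingers":0},{"delta_pos":[29,-37,0],"angular":[0,0,-0.25],"fingers":0},{"delta_pos":[31,-41,0],"angular":[0,0,-0.28],"fingers":0},{"delta_pos":[33,-45,0],"angular":[0,0,-0.3],"fingers":0},{"delta_pos":[35,-49,0],"angular":[0,0,-0.32],"fingers":0},{"delta_pos":[37,-53,0],"angular":[0,0,-0.35],"fingers":0},{"delta_pos":[39,-57,0],"angular":[0,0,-0.37],"fingers":0}]'
python3 - <<'E'
from rig import ctrl
import cv2
a=ctrl.capture("side")["pixels"][100:290,150:370]
b=ctrl.capture("top")["pixels"][105:295,270:490]
cv2.imwrite("pics/s5.png",cv2.resize(cv2.hconcat([a,b]),None,fx=1.8,fy=1.8,interpolation=cv2.INTER_CUBIC))
print(ctrl.sense()["joints"])
E
```

```text
time_s: 16.02
eef_pos: [617.6, -7.7, 134.1]
ee_rot: [-0.0, 0.446, 0.895, 0.0]
force: [-0.7, 1.7, -0.4]
grip_width: -0.001
grip_force: 0.0
time_s: 17.27
eef_pos: [656.3, -65.0, 134.3]
ee_rot: [-0.0, 0.602, 0.798, -0.0]
force: [-1.0, 2.3, 0.7]
grip_width: 0.0
grip_force: 0.0
[-2.76420773e-01  7.05458622e-01  1.18735296e+00 -2.98707032e-04
  1.24835041e+00 -5.54270746e-01]
```

View pics/s5.png

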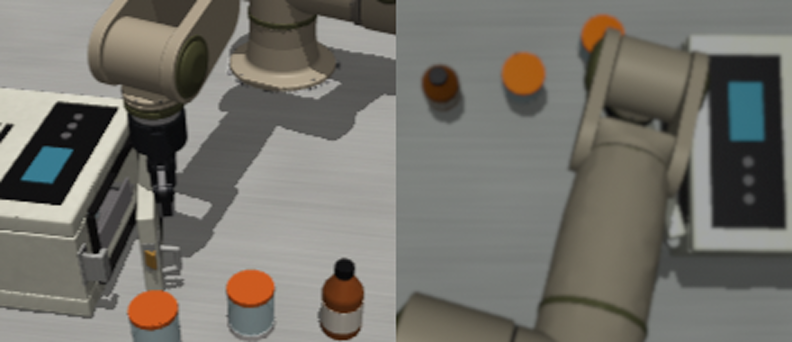

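The door is nearly shut, at about 0.28 rad, with the finger post on its outer face and its top clear. I continue slowly.

```bash
python3 -m jog '[{"delta_pos":[2,-4,0],"angular":[0,0,-0.02],"fingers":0},{"delta_pos":[3,-8,0],"angular":[0,0,-0.05],"fingers":0},{"delta_pos":[4,-12,0],"angular":[0,0,-0.07],"fingers":0},{"delta_pos":[6,-16,0],"angular":[0,0,-0.09],"fingers":0},{"delta_pos":[7,-20,0],"angular":[0,0,-0.11],"fingers":0},{"delta_pos":[8,-23,0],"angular":[0,0,-0.13],"fingers":0},{"delta_pos":[9,-26,0],"angular":[0,0,-0.15],"fingers":0},{"delta_pos":[9,-29,0],"angular":[0,0,-0.17],"fingers":0},{"delta_pos":[10,-32,0],"angular":[0,0,-0.19],"fingers":0}]' | grep -E "pos|force:"
python3 -m jog '[{"delta_pos":[0,-1,0],"angular":[0,0,0],"fingers":0},{"delta_pos":[0,-2,0],"angular":[0,0,-0.01],"fingers":0},{"delta_pos":[0,-3,0],"angular":[0,0,-0.01],"fingers":0}]' | grep -E "pos|force:"
```

```text
eef_pos: [666.2, -97.0, 134.3]
force: [-0.5, 0.7, -0.2]
grip_force: 0.0
eef_pos: [666.3, -99.8, 134.3]
force: [-0.2, 0.7, -0.8]
grip_force: 0.0
```

```bash
python3 -m jog '[{"delta_pos":[0,-1,0],"angular":[0,0,0],"fingers":0},{"delta_pos":[0,-2,0],"angular":[0,0,-0.01],"fingers":0},{"delta_pos":[0,-3,0],"angular":[0,0,-0.01],"fingers":0}]' | grep -E "pos|force:"
python3 -m jog '[{"delta_pos":[0,-1,0],"angular":[0,0,0],"fingers":0},{"delta_pos":[0,-2,0],"angular":[0,0,-0.01],"fingers":0}]' | grep -E "pos|force:"
python3 -m jog '[{"delta_pos":[0,-1,0],"angular":[0,0,0],"fingers":0},{"delta_pos":[0,-2,0],"angular":[0,0,-0.01],"fingers":0}]' | grep -E "pos|force:"
```

```text
eef_pos: [666.3, -101.8, 134.3]
force: [0.3, 8.5, 0.5]
grip_force: 0.0
eef_pos: [666.5, -102.9, 134.3]
force: [2.5, 10.6, 0.1]
grip_force: 0.0
eef_pos: [666.9, -104.5, 134.4]
force: [4.8, 12.3, 0.5]
grip_force: 0.0
```

```bash
python3 -m jog '[{"delta_pos":[0,-1,0],"angular":[0,0,0],"fingers":0},{"delta_pos":[0,-1,0],"angular":[0,0,0],"fingers":0}]' | grep -E "pos|force:"
python3 -m jog '[{"delta_pos":[0,-1,0],"angular":[0,0,0],"fingers":0},{"delta_pos":[0,-1,0],"angular":[0,0,0],"fingers":0}]' | grep -E "pos|force:"
```

```text
eef_pos: [666.9, -105.4, 134.4]
force: [5.2, 12.3, -0.3]
grip_force: 0.0
eef_pos: [667.0, -106.1, 134.4]
force: [6.7, 12.4, -0.4]
grip_force: 0.0
```

```bash
python3 -m jog '[{"delta_pos":[0.5,-1,0],"angular":[0,0,0],"fingers":0},{"delta_pos":[0.5,-1,0],"angular":[0,0,0],"fingers":0}]' | grep -E "pos|force:"
python3 -m jog '[{"delta_pos":[0.5,-1,0],"angular":[0,0,0],"fingers":0},{"delta_pos":[0.5,-1,0],"angular":[0,0,0],"fingers":0}]' | grep -E "pos|force:"
python3 -m jog '[{"delta_pos":[0.5,-1,0],"angular":[0,0,0],"fingers":0},{"delta_pos":[0.5,-1,0],"angular":[0,0,0],"fingers":0}]' | grep -E "pos|force:"
```

```text
eef_pos: [667.1, -106.8, 134.3]
force: [2.1, 15.7, 0.6]
grip_force: 0.0
eef_pos: [667.3, -108.3, 134.3]
force: [0.5, 12.4, 2.3]
grip_force: 0.0
eef_pos: [667.4, -109.3, 134.2]
force: [-3.2, 13.3, 1.9]
grip_force: 0.0
```

```bash
python3 -m jog '[{"delta_pos":[0,-1,0],"angular":[0,0,0],"fingers":0},{"delta_pos":[0,-1,0],"angular":[0,0,0],"fingers":0}]' | grep -E "pos|force:"
python3 -m jog '[{"delta_pos":[0,-1,0],"angular":[0,0,0],"fingers":0},{"delta_pos":[0,-1,0],"angular":[0,0,0],"fingers":0}]' | grep -E "pos|force:"
python3 -m jog '[{"delta_pos":[0,-1,0],"angular":[0,0,0],"fingers":0},{"delta_pos":[0,-1,0],"angular":[0,0,0],"fingers":0}]' | grep -E "pos|force:"
```

```text
eef_pos: [667.4, -109.7, 134.2]
force: [-2.3, 15.2, 3.0]
grip_force: 0.0
eef_pos: [667.5, -110.3, 134.3]
force: [-2.6, 18.3, 3.1]
grip_force: 0.0
eef_pos: [667.5, -111.0, 134.3]
force: [-1.2, 18.1, 2.6]
grip_force: 0.0
```

```bash
python3 -m jog '[{"delta_pos":[0,-0.7,0],"angular":[0,0,0],"fingers":0},{"delta_pos":[0,-0.7,0],"angular":[0,0,0],"fingers":0}]' | grep -E "pos|force:"
python3 -m jog '[{"delta_pos":[0,-0.7,0],"angular":[0,0,0],"fingers":0},{"delta_pos":[0,-0.7,0],"angular":[0,0,0],"fingers":0}]' | grep -E "pos|force:"
```

```text
eef_pos: [667.6, -111.7, 134.3]
force: [-1.0, 19.4, 2.2]
grip_force: 0.0
eef_pos: [667.7, -112.6, 134.3]
force: [-1.0, 17.8, 4.1]
grip_force: 0.0
```

```bash
python3 - <<'E'
from rig import ctrl
import cv2
a=ctrl.capture("side")["pixels"][140:290,150:300]
b=ctrl.capture("top")["pixels"][105:255,370:480]
cv2.imwrite("pics/s6.png",cv2.resize(cv2.hconcat([a,b]),None,fx=3,fy=3,interpolation=cv2.INTER_CUBIC))
E
```

```text
(no output)
```

View pics/s6.png

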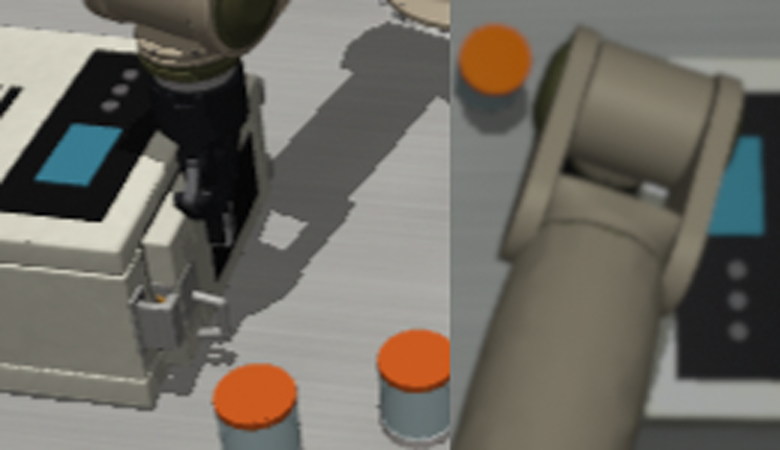

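The door is almost flush and the bolt at (160,298) is at the keeper. I'll keep pressing in tiny steps.

```bash
python3 -m jog '[{"delta_pos":[0,-0.5,0],"angular":[0,0,0],"fingers":0},{"delta_pos":[0,-0.5,0],"angular":[0,0,0],"fingers":0}]' | grep -E "pos|force:"
python3 -m jog '[{"delta_pos":[0,-0.5,0],"angular":[0,0,0],"fingers":0},{"delta_pos":[0,-0.5,0],"angular":[0,0,0],"fingers":0}]' | grep -E "pos|force:"
```

```text
eef_pos: [667.7, -112.7, 134.3]
force: [-1.0, 19.1, 3.4]
grip_force: 0.0
eef_pos: [667.7, -112.7, 134.3]
force: [-2.8, 22.4, 3.7]
grip_force: 0.0
```

The position has stopped moving while the force climbs, so the door is on its hard stop, beyond the latch point. I back off slowly and see whether the door follows.

```bash
python3 -m jog '[{"delta_pos":[0,2,0],"angular":[0,0,0],"fingers":0},{"delta_pos":[0,4,0],"angular":[0,0,0],"fingers":0},{"delta_pos":[0,6,0],"angular":[0,0,0],"fingers":0}]' | grep -E "pos|force:"
python3 -m jog '[{"delta_pos":[0,3,0],"angular":[0,0,0],"fingers":0},{"delta_pos":[0,6,0],"angular":[0,0,0],"fingers":0},{"delta_pos":[0,20,0],"angular":[0,0,0],"fingers":0},{"delta_pos":[0,50,0],"angular":[0,0,0],"fingers":0},{"delta_pos":[0,80,20],"angular":[0,0,0],"fingers":0},{"delta_pos":[-20,80,70],"angular":[0,0,0],"fingers":0},{"delta_pos":[-60,80,120],"angular":[0,0,0],"fingers":0},{"delta_pos":[-110,100,150],"angular":[0,0,0],"fingers":0},{"delta_pos":[-160,120,150],"angular":[0,0,0],"fingers":0},{"delta_pos":[-210,140,150],"angular":[0,0,0],"fingers":0}]' | grep -E "time|pos|force:"
python3 - <<'E'
from rig import ctrl
import cv2
a=ctrl.capture("side")["pixels"][140:290,150:300]
b=ctrl.capture("top")["pixels"][105:255,370:480]
cv2.imwrite("pics/s7.png",cv2.resize(cv2.hconcat([a,b]),None,fx=3,fy=3,interpolation=cv2.INTER_CUBIC))
E
```

```text
eef_pos: [667.8, -111.4, 134.3]
force: [0.3, 0.1, -0.2]
grip_force: 0.0
time_s: 24.48
eef_pos: [455.9, 30.0, 284.6]
force: [0.2, 0.2, 0.3]
grip_force: 0.0
```

View pics/s7.png

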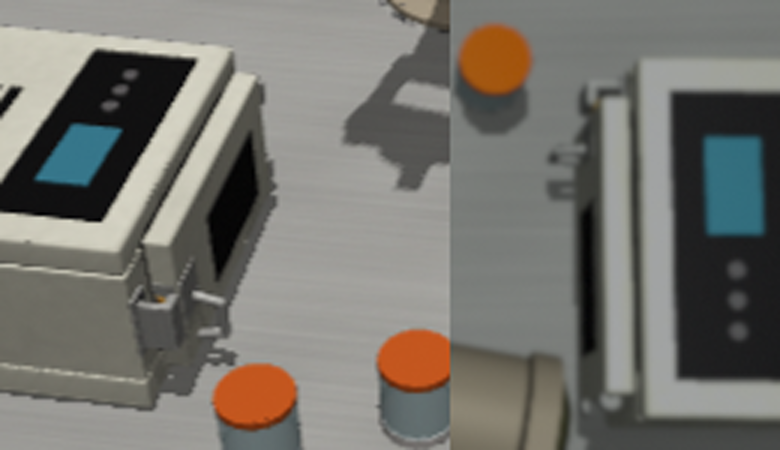

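The door stands parallel to the cabinet face with the bolt behind the keeper (160,298). The force fell to zero within about 1.3 mm of backing off, so the door did not spring after the finger and is latched.

```bash
python3 -c "
from rig import ctrl;print(ctrl.finish_job())"
```

```text
the job is handed in; nothing more can be done
None
```

I handed the job in: the shelf is home against its stop and the door is shut on its latch; force readings stayed at or below about 24 N, but I couldn't see the phantom once the door closed, and the rig returned no verdict.

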